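# Weigh a cheese on the hand scale

## Robot

A 6-joint arm with a two-finger parallel gripper is mounted at the origin on the work surface; the furniture and walls round the work are solid. World frame = base frame: x ahead of the robot, y to its left, z up, the work surface at z = 0. Lengths are in m, angles in rad, forces in N, time in s.
With the tool pointing down it reaches from about 0.4 to 0.825 m from the base axis. Payload 7 kg.
Tool frame: the origin (TCP) lies on the mounting face of the last link; the fingertips stand 178 mm ahead of it and the grasp point (between the pads) lies 159 mm ahead of it; z points along the fingers, y is the direction in which the jaws open and shut (so a half turn about z gives the same grasp; the last joint's range is limited). The gripper opens to 88 mm and grips with 3 to 60 N. Pads are 19 mm wide; open, the fingers measure 130 mm over their backs; the gripper's body (78 mm by 193 mm) begins 47 mm behind the grasp point.
Start: joints at [1.541, 0.359, 0.012, 0, -1.224, -0.288], TCP at [0.211, 0.641, 0.405] pointing down, gripper open.
Joint ranges: [-3.07, 3.07], [-1.43, 2.12], [-1.02, 1.25], [-3.03, 1.67], [-3.05, -0], [-3.03, 3.03]. Speed limits (rad/s): [2.39, 2.39, 3.01, 3.14, 3.14, 3.14].

## Interface

Orientations are given as [roll, pitch, yaw] about the fixed x, y, z axes, in that order (R = Rz(yaw) Ry(pitch) Rx(roll)).
In Python, from station import * gives the robot as it stands.
- The arm moves only by the tool arm_command, never from a script. Its argument "targets" is a list of rows, each a list of 3 entries, a list of its own where there are three numbers: the turn, a rotation vector about the world's x, y, z in rad, then the shift along the world's x, y, z in mm, then the closure, from 0 (fully open) to 1 (shut). In form: [[[wx, wy, wz], [tx, ty, tz], fingers], ...]. A call has 1 to 8 rows; each row shifts and turns the commanded pose from where the row before left it; what a row does not reach is not made up. A row lasts 1/10 s, in which the tool goes at most 50 mm and 8.59 degrees, less where a joint would pass 70% of its speed; a pose out of reach is approached as far as the arm can. A call with a gripper value outside its range is refused whole. The fingers move at their own pace and stop on an object; "squeeze" is the grip in N (left out, the last holds). Time passes only in rows, so rows that do not move let the fingers close. It gives the time, the measured TCP pose, the force and the opening at its end, in the units of the state.
- get_state(): the state, without advancing time (a new reading comes with each control period).
- grab_frame(name): name is "side" or "top"; returns (picture, depth): 400x640x3 uint8, red, green, blue; 400x640 float32, m along the optical axis (not along the pixel's ray), 0 where there is no reading.
- camera_params(name): a dict with "mtx" (3x3 intrinsics, pixels), "eye" and "orientation" of the camera in the world. Camera axes: x right, y down, z forward; pixel columns grow to the right and rows downward; lengths in m; the calibration is good to about 2 mm. A picture is of the moment at which its call begins. camera_params takes no time and is no camera call.
- job_done(): hands the job in, once; it reports no verdict.
The state is a dict: "t": time; "q": joint angles; "qd": joint speeds; "joint_efforts": joint torques, N m; "eef_pos": TCP position; "ee_rot": TCP orientation; "force": force on the tool from outside, world axes, zero at the start; "moment": the same for the moment, N m; "width": finger opening in m.
Only numpy, scipy, OpenCV 4.12 (cv2) and the standard library are available. Lean on these libraries where they do the work, as an engineer would, in place of code of your own. Each camera call takes 0.05 s, during which the arm holds its last target.

## Task

Weigh the white cheese in its pan: take the hand scale from its fork stand, hook it under the pan's wire bail and raise it gently until the pan hangs free just clear of the counter (never more than 2 cm up), and hold it still there for two seconds so that the scale can be read. Then set the pan softly back where it stood, unhook, and hang the scale back in the fork; handle only the scale, keep the cheese in the pan, do not pull or knock hard on the bail or poke the cheese, and leave the price card and the goat brick alone.

Things in the scene. Friction and masses are not known exactly. Their poses are not given: they have to be found in the camera images.
- scale: hand scale, 0.15 kg, upright. Origin: centre of the underside of its steel flange (56 mm across, 6 mm thick); z up, x across the handle's thin side. Above: black handle with orange band, 18 mm thick (x), 44 wide (y), top 62 mm over the origin. Below: aluminium tube, 26 mm across, 70 mm long, then a red-banded sprung rod with a hook of 6 mm wire lying in the x-z plane, mouth open to -x
- scale_grip (a point): middle of the handle block, 38 mm above the scale's origin: where to grip it from above, closing along the scale's x
- hook_bowl (a point): inside of the hook's bowl, on the scale's axis, 135 mm below the scale's origin while unloaded (wire underside 141 below); moves down as the spring stretches. The rod runs on the axis to 90 mm below the origin, then bends out to x = +18 mm at 104 to 120 mm below, and round to the bowl. A 6 mm bar pulled into the bowl has its centre 132 mm below the origin
- scale_hook (a joint): stretch of the scale's spring in m: 0 unloaded, grows as the hook is pulled down, about 8.3 mm per newton (120 N/m) after the first 0.2 N; stop at 85 mm. Pan and cheese together stretch it by somewhere between 25 and 75 mm, not known beforehand
- stand: fixed fork stand: wooden foot 110 x 100 x 10 mm, steel post at the back (+x), fork of two level prongs (10 mm wide, 36 mm apart, tops 175 mm high), open to the stand's -x. The prongs' front ends (36 to 42 mm in front of the seat) and the cross bar (36 mm behind it) stand 5 mm higher and keep the flange in. Origin: on the counter under the seat; z up
- stand_seat (a point): seat of the fork: where the scale's origin lies when the scale hangs with its tube between the prongs and its flange resting on them; 175 mm above the counter
- pan: round steel weighing pan, 156 mm across, rim 14 mm high, floor 6 mm thick, with a fixed bail of 6 mm wire arching over it in the pan's y-z plane; 0.12 kg. Origin: centre of the underside, at height 0 when it stands on the counter; z up
- pan_bail (a point): peak of the bail, centre of the wire, 88 mm above the pan's origin; the wire runs along the pan's y here and falls away to both sides (10 mm lower 14 mm out), so the hook must come from the pan's +x or -x side. The cheese's top is 41 mm below this point
- cheese: white disc cheese 127 mm across, 40 mm high, lying loose in the pan; origin: centre of its underside; mass not known, between 0.2 and 0.8 kg
- price_card: price card in a small wooden block, 20 x 104 x 76 mm, standing loose on the counter; origin: centre of the underside
- goat_brick: crumbly white goat cheese, 62 x 61 x 62 mm, standing loose on the counter; origin: centre of the underside
- hook_tip (a point): top of the hook's tip, at x = -16 mm, 121 mm below the scale's origin while unloaded. A 6 mm bar slides in over the tip when its centre is 102 to 117 mm below the scale's origin, and stops against the bent back of the hook when its centre is about 10 mm on the +x side of the scale's axis

How it is judged:
By the outcome, as a careful person would: the job done as asked, in the order asked, and still so for the second after the job is handed in, with the robot touching nothing.
It also fails if it takes over 72 s, if anything falls off the work surface, if the arm or the gripper's body presses on something with over 40 N, if the wrist force passes 120 N, or if a joint passes its speed limit or range.

## Working session

There is one attempt and no reset: what is moved stays moved. The work goes in short steps, Python scripts to look and compute and a tool call to move; the robot and the scene stay as the last step left them, time stands still between calls to the robot, and variables do not carry over. Pictures are saved under pics/ and viewed, and the job is handed in when it is done.

Besides the shell and the picture viewer there is one more tool, called after "Request:" in YAML: its name, and indented under it one key for each argument. arm_command: Moves the arm, as the interface text tells. Its arguments: {"type":"object","properties":{"targets":{"type":"array"},"squeeze":{"type":"number"}},"required":["targets"]}

```bash
mkdir -p pics; ls
cat > h.py <<'E'
from station import *
import numpy as np, cv2
def save(name,fn,crop=None,scale=1):
    im,d=grab_frame(name); np.savez('pics/%s.npz'%fn,im=im,d=d)
    o=im[...,::-1]
    cv2.imwrite('pics/%s.png'%fn,o)
    return im,d
def cropf(fn,r0,r1,c0,c1,s,out):
    im=np.load('pics/%s.npz'%fn)['im'][r0:r1,c0:c1,::-1]
    cv2.imwrite('pics/%s.png'%out,cv2.resize(im,None,fx=s,fy=s,interpolation=cv2.INTER_CUBIC))
E
python3 - <<'E'
from h import *
print(get_state())
for n in ("side","top"):
    print(camera_params(n)); save(n,n+'0')
E
```

```text
pics
{'t': 0.0, 'q': array([ 1.54106420e+00,  3.59369633e-01,  1.10735333e-02, -3.07541674e-04,
       -1.22411063e+00, -2.88112271e-01]), 'qd': array([ 9.82997342e-05, -1.34200657e-03,  3.67571970e-04, -8.88481769e-04,
       -3.20869655e-04,  5.39216194e-04]), 'joint_efforts': array([-9.65349027e-04, -5.82712734e+01,  2.93055135e+01,  6.99697718e+00,
        6.87709486e-03, -1.58548964e-04]), 'eef_pos': array([0.21089111, 0.64100851, 0.40374768]), 'ee_rot': array([ 3.13996647e+00, -1.80429264e-04, -3.17948985e-01]), 'force': array([ 0.08435354,  0.10041328, -0.3491394 ]), 'moment': array([-0.04365546, -0.0201317 , -0.02976724]), 'width': 0.08775209628350274}
{'mtx': array([[516.31117704,   0.        , 321.94950103],
       [  0.        , 516.31117704, 197.98412848],
       [  0.        ,   0.        ,   1.        ]]), 'eye': array([ 0.1014992 , -0.68576745,  0.69151474]), 'orientation': array([-2.14434189, -0.00553055, -0.45056434])}
{'mtx': array([[506.6463313 ,   0.        , 326.52761724],
       [  0.        , 506.6463313 , 208.15189849],
       [  0.        ,   0.        ,   1.        ]]), 'eye': array([0.21365368, 0.04168345, 1.38751026]), 'orientation': array([-2.92478211, -0.00415711, -1.58967763])}
```

View pics/side0.png

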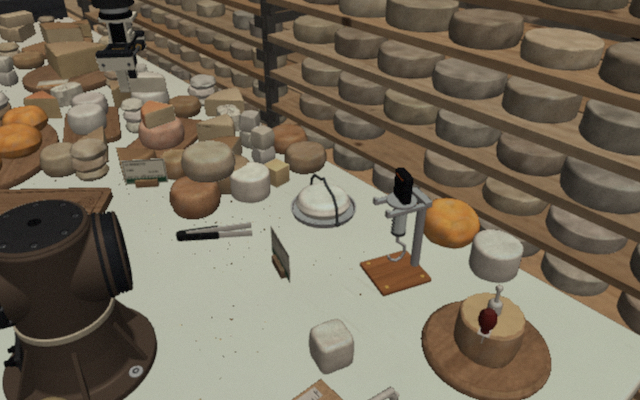

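View pics/top0.png

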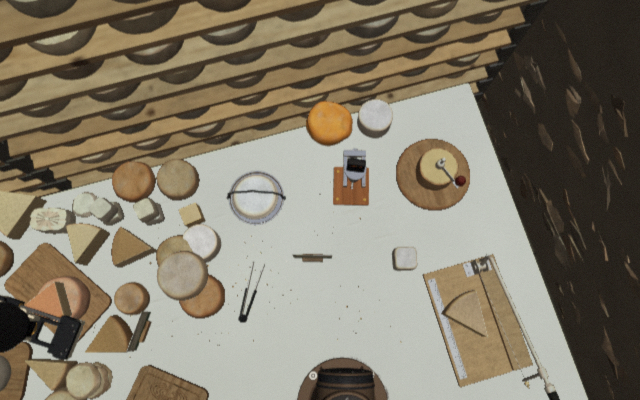

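The side view shows the pan with its bail around (323,200) and the scale in its fork at (400,200), with the foot at (395,272). In the top view the pan is at (256,197), the stand at (352,180), the price card at (312,257) and the goat brick at (405,258). Next I'll enlarge these.

```bash
cat >> h.py <<'E'
from scipy.spatial.transform import Rotation as Rn
def cam(name):
    p=camera_params(name); return p['mtx'],p['eye'],Rn.from_euler('xyz',p['orientation']).as_matrix()
def ray_z(name,u,v,z):
    K,e,R=cam(name); d=R@np.linalg.inv(K)@np.array([u,v,1.]); return e+d*(z-e[2])/d[2]
def cloud(name,fn):
    K,e,R=cam(name); d=np.load('pics/%s.npz'%fn)['d']
    v,u=np.mgrid[:400,:640]; P=np.stack([(u-K[0,2])/K[0,0],(v-K[1,2])/K[1,1],np.ones_like(u)],-1)*d[...,None]
    W=P@R.T+e; W[d==0]=np.nan; return W
def proj(name,X):
    K,e,R=cam(name); c=R.T@(np.asarray(X)-e); p=K@c; return p[:2]/p[2]
E
python3 - <<'E'
from h import *
cropf('side0',155,300,280,450,4.5,'s_crop')
cropf('top0',140,220,220,390,4.5,'t_crop')
for n in('side','top'):
    W=cloud(n,n+'0')
    pts={'side':[(323,215),(300,212),(400,270),(365,270),(428,275)],'top':[(256,197),(232,205),(351,195),(340,200),(355,165),(280,160)]}[n]
    for u,v in pts: print(n,u,v,W[v,u].round(4))
W=cloud('top','top0')
# heights of top view region
r=W[140:220,330:375,2]; 
np.set_printoptions(linewidth=250)
print((W[146:206:2,330:374:2,2]*1000).round(0))
E
```

```text
side 323 215 [0.5226 0.171  0.0293]
side 300 212 [0.4932 0.2333 0.0075]
side 400 270 [ 0.5888 -0.0453  0.0115]
side 365 270 [ 0.5262 -0.0142  0.0105]
side 428 275 [ 0.6304 -0.082   0.0118]
top 256 197 [0.5427 0.2215 0.0495]
top 232 205 [0.5308 0.2935 0.0094]
top 351 195 [ 0.5536 -0.0391  0.0092]
top 340 200 [ 0.5406 -0.008   0.0055]
top 355 165 [ 0.5715 -0.0376  0.2337]
top 280 160 [0.6615 0.1604 0.0037]
[[  1.   3.  -2.  -2.   2.  -0.   3.   1.   2.   1.   1.  -3.  -2.   4.   3.  -2.   2.  -1.  -1.  -8.  -1.   3.]
 [  4.  -1.   4.   2.   9.  -0.   1.   0.  -1.   3.   7.   3.   1.   0.  -1.  -1.   1.   6.   2.   2.   2.   4.]
 [  2.   1.   5.   2.  -7.  -0.   7. 181. 180. 182. 185. 180. 179. 183.   2.  -1.   0.   0.  -1.   5.   5.   1.]
 [  2.   2.  -1.  -1.  -1.  -0.   0. 181. 177. 178. 182. 180. 180. 181. 179. 183. 181. 176.  -5.   2.   2.  -3.]
 [  2.  -6.  -4.   3.  -1.   1.  -7. 181. 182. 178. 182. 179. 182. 174. 180. 183. 180. 182.   4.   4.  -1.  -2.]
 [  1.  -1.   4.  -0.  -7.   0.  -1. 179. 178. 176. 180. 175. 180. 178. 180. 182. 176. 182.   3.   5.   6.   2.]
 [ -1.   2.   
[... 1998 characters left out ...]
   9.  11.   5.  -2.]
 [  5.   4.  13.   9.  12.  12.  10.   6.   7.   9.   8.  10.   9.  13.  10.   8.  11.  11.   3.  11.   3.   6.]
 [  4.   4.   4.   8.  12.   6.  10.   8.  10.  11.   8.  11.  14.  11.   9.  16.  12.   5.  11.   9.  -3.  -4.]
 [ -1.  -0.  11.  12.   9.   9.  11.   9.   8.  11.   7.  11.  11.  10.  14.  17.  10.   7.   7.   6.   4.   1.]
 [ -2.   1.   8.   8.   8.   5.  11.  11.  nan  14.  11.  10.   7.  15.   5.  12.   6.  13.  13.  11.   5.  -3.]
 [ -1.  -5.   6.  13.  14.  12.  11.  10.  11.   4.   7.  17.  11.   9.  13.  14.   9.  11.  10.  11.  -4.   5.]
 [  4.   1.   8.   5.  10.   4.   9.  11.   6.   9.  12.  11.  14.  12.  11.   8.  13.  13.  14.  12.   3.  -5.]]
```

View pics/s_crop.png

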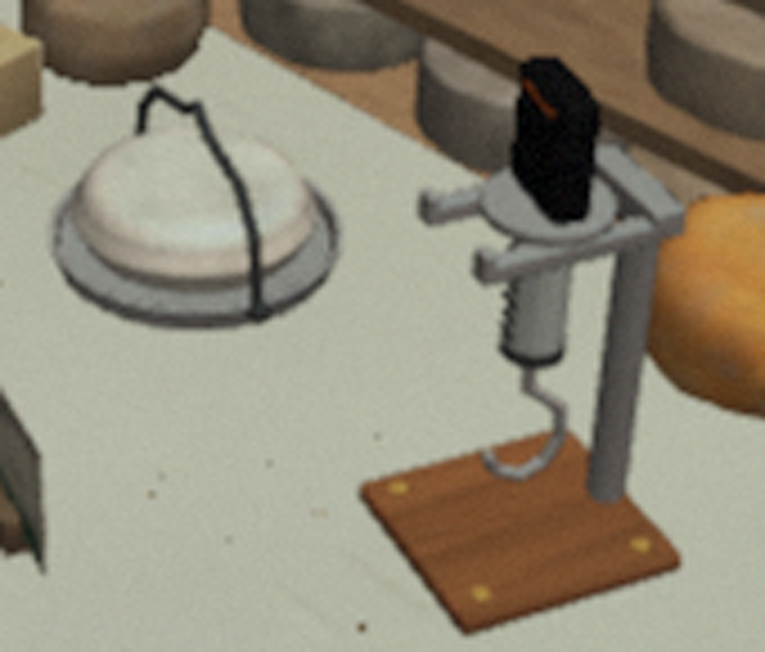

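View pics/t_crop.png

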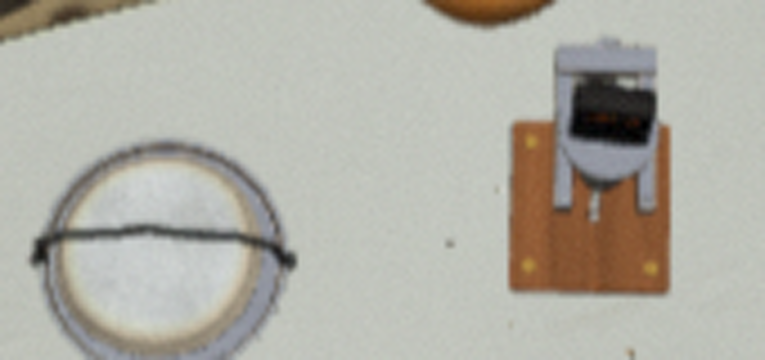

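Run:
```python
from h import *
W=cloud('top','top0'); Ws=cloud('side','side0')
def sel(W,c,z0,z1,r):
    m=(np.hypot(W[...,0]-c[0],W[...,1]-c[1])<r)&(W[...,2]>z0)&(W[...,2]<z1); return m
def rect(P): 
    (c,s,a)=cv2.minAreaRect((P*1000).astype(np.float32)); return np.round(c,1),np.round(s,1),round(a,1)
for n,w in(('top',W),('side',Ws)):
    m=sel(w,(0.57,-0.04),0.229,0.26,.06); P=w[m]; print(n,'handle top',len(P),P.mean(0).round(4),rect(P[:,:2]))
    m=sel(w,(0.58,-0.04),0.168,0.19,.09); P=w[m]; print(n,'fork',len(P),P.mean(0).round(4),rect(P[:,:2]))
    m=sel(w,(0.55,-0.04),0.006,0.016,.09); P=w[m]; print(n,'foot',len(P),P.mean(0).round(4),rect(P[:,:2]))
    m=sel(w,(0.545,0.22),0.041,0.053,.085); P=w[m]; print(n,'cheese top',len(P),P.mean(0).round(4),rect(P[:,:2]))
    m=sel(w,(0.545,0.22),0.07,0.12,.085); P=w[m]; print(n,'bail',len(P),P[np.argsort(P[:,1])].round(3).tolist())
# obstacles: tall points
P=W.reshape(-1,3); P=P[(P[:,2]>0.02)&(P[:,0]>0.3)&(P[:,0]<0.85)&(abs(P[:,1])<.45)]
for y in np.arange(-.2,.4,.05):
    q=P[(P[:,1]>y)&(P[:,1]<y+.05)&(P[:,0]>.62)]
    q=q[np.argsort(q[:,0])]
    print(round(y,2),[(round(float(a),2), round(float(q[(q[:,0]>=a)&(q[:,0]<a+.03),2].max()),2)) for a in np.arange(.62,.84,.03) if ((q[:,0]>=a)&(q[:,0]<a+.03)).any()])
Q=Ws.reshape(-1,3); Q=Q[(Q[:,2]>0.05)]
for y in np.arange(-.2,.4,.05):
    q=Q[(Q[:,1]>y)&(Q[:,1]<y+.05)&(Q[:,0]>.62)]
    print('s',round(y,2),[(round(float(a),2), round(float(q[(q[:,0]>=a)&(q[:,0]<a+.03),2].max()),2)) for a in np.arange(.62,.84,.03) if ((q[:,0]>=a)&(q[:,0]<a+.03)).any()])
```

```text
top handle top 142 [ 0.5763 -0.0405  0.2364] (array([576.8, -40.4]), array([43.4, 19.1]), 78.9)
top fork 481 [ 0.5833 -0.0373  0.1791] (array([583., -39.]), array([55.3, 98.5]), 88.1)
top foot 891 [ 0.5643 -0.0353  0.0103] (array([555.4, -43.2]), array([172.7, 164.8]), 41.2)
top cheese top 1119 [0.5477 0.2272 0.0458] (array([548.8, 227.2]), array([111.5, 117.7]), 45.3)
top bail 95 [[0.547, 0.168, 0.072], [0.55, 0.171, 0.071], [0.548, 0.173, 0.078], [0.547, 0.173, 0.072], [0.549, 0.175, 0.076], [0.547, 0.176, 0.073], [0.547, 0.178, 0.074], [0.55, 0.178, 0.074], [0.549, 0.18, 0.078], [0.546, 0.181, 0.076], [0.55, 0.184, 0.075], [0.547, 0.184, 0.073], [0.546, 0.186, 0.077], [0.549, 0.186, 0.077], [0.549, 0.189, 0.078], [0.548, 0.189, 0.071], [0.545, 0.191, 0.082], [0.549, 0.191, 0.078], [0.553, 0.192, 0.073], [0.55, 0.194, 0.075], [0.553, 0.194, 0.073], [0.548, 0.195, 0.072], [0.552, 0.197, 0.078], [0.55, 0.197, 0.075], [0.548, 0.197, 0.072], [0.548, 0.199, 0.08], [0.552, 0.199, 0.077], [0.547, 0.2, 0.073], [0.549, 0.202, 0.078], [0.552, 0.202, 0.077], [0.551, 0.204, 0.083], [0.549, 0.2
[... 4202 characters left out ...]
8), (0.77, 0.08), (0.8, 0.06)]
0.1 []
0.15 []
0.2 []
0.25 []
0.3 []
0.35 [(0.62, 0.05), (0.83, 0.48)]
0.4 [(0.62, 0.06), (0.65, 0.05), (0.8, 0.47), (0.83, 0.49)]
s -0.2 [(0.74, 0.07), (0.77, 0.07)]
s -0.15 [(0.71, 0.07), (0.74, 0.07), (0.77, 0.07), (0.8, 0.07)]
s -0.1 [(0.62, 0.18), (0.71, 0.07), (0.74, 0.07), (0.77, 0.07), (0.8, 0.07)]
s -0.05 [(0.62, 0.18), (0.68, 0.07), (0.71, 0.07), (0.74, 0.07), (0.77, 0.07), (0.8, 0.07)]
s -0.0 [(0.68, 0.07), (0.71, 0.07), (0.74, 0.07), (0.77, 0.07), (0.8, 0.07)]
s 0.05 [(0.71, 0.07), (0.74, 0.07), (0.77, 0.07)]
s 0.1 []
s 0.15 []
s 0.2 []
s 0.25 []
s 0.3 [(0.83, 0.34)]
s 0.35 [(0.62, 0.05), (0.83, 0.34)]
s 0.4 [(0.62, 0.06), (0.8, 0.34), (0.83, 0.41)]
```

I measured:
- **Scale:** handle at (0.5765, -0.0405), with its top at 0.237 as expected. Yaw is about -10.5°.
- **Pan:** bail peak near (0.5495, 0.2265), with its top at 0.091 as expected. Pan yaw is about -2°.
- **Stand:** yaw about -2.6°.

The space above is clear, so I'll rise and swing towards the stand.

Request:
arm_command:
  targets:
    - [[0,0,0],[0,0,30],0]
    - [[0,0,-0.09],[22,-42,30],0]
    - [[0,0,-0.09],[22,-42,10],0]
    - [[0,0,-0.09],[22,-42,0],0]
    - [[0,0,-0.09],[22,-42,0],0]
    - [[0,0,-0.09],[22,-42,0],0]
    - [[0,0,-0.09],[22,-42,0],0]
    - [[0,0,-0.09],[22,-42,0],0]

```text
t: 0.9
eef_pos: [0.3629, 0.3498, 0.4713]
ee_rot: [3.141, 0.0, -0.951]
force: [0.5, -0.0, 0.4]
width: 0.0877
```

Request:
arm_command:
  targets:
    - [[0,0,-0.09],[22,-42,0],0]
    - [[0,0,-0.09],[22,-42,0],0]
    - [[0,0,-0.09],[22,-42,0],0]
    - [[0,0,-0.09],[22,-42,0],0]
    - [[0,0,-0.09],[22,-42,0],0]
    - [[0,0,-0.09],[22,-42,0],0]
    - [[0,0,-0.09],[22,-42,0],0]
    - [[0,0,-0.09],[22,-42,0],0]

```text
t: 1.7
eef_pos: [0.5389, 0.0138, 0.4713]
ee_rot: [3.141, 0.0, -1.672]
force: [0.2, 1.0, 0.1]
width: 0.0878
```

Request:
arm_command:
  targets:
    - [[0,0,-0.043],[18,-26,0],0]
    - [[0,0,-0.043],[18,-26,-20],0]
    - [[0,0,0],[0,0,0],0]
    - [[0,0,0],[0,0,0],0]

```text
t: 2.1
eef_pos: [0.5746, -0.0369, 0.4503]
ee_rot: [3.139, -0.001, -1.755]
force: [0.3, 0.0, 0.4]
width: 0.088
```

Run:
```python
from h import *
s=get_state(); print(s['q'].round(3),s['eef_pos'],s['ee_rot'],s['force'])
save('top','top1');save('side','side1')
cropf('side1',110,260,340,480,5,'s1c')
cropf('top1',110,230,290,430,5,'t1c')
```

```text
[ 0.275  0.17  -0.14  -0.    -1.263 -0.46 ] [ 0.57458623 -0.03690807  0.45027313] [ 3.13934421e+00 -8.85594726e-04 -1.75525137e+00] [0.29317147 0.04221207 0.35563696]
```

View pics/s1c.png

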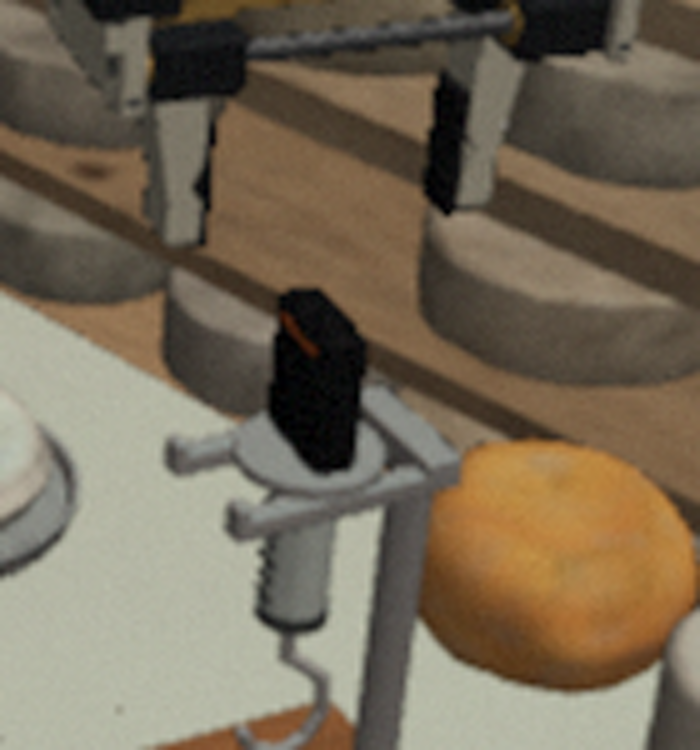

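The jaws straddle the handle along its thin side, with the tips at about (175,240) and (455,210) in the crop. I'll descend.

Request:
arm_command:
  targets:
    - [[0,0,0],[2,-3.6,-20],0]
    - [[0,0,0],[0,0,-25],0]
    - [[0,0,0],[0,0,-20],0]
    - [[0,0,0],[0,0,-13],0]
    - [[0,0,0],[0,0,0],0]

```text
t: 2.7
eef_pos: [0.576, -0.0391, 0.3724]
ee_rot: [3.14, -0.001, -1.753]
force: [0.3, 0.3, 1.2]
width: 0.0877
```

Run:
```python
from h import *
s=get_state(); print(s['eef_pos'],s['ee_rot'],s['force'])
save('side','side2')
cropf('side2',110,260,340,480,5,'s2c')
```

```text
[ 0.57595178 -0.03910583  0.37239644] [ 3.13966126e+00 -6.25995131e-04 -1.75251207e+00] [0.26002696 0.28834833 1.21644835]
```

View pics/s2c.png

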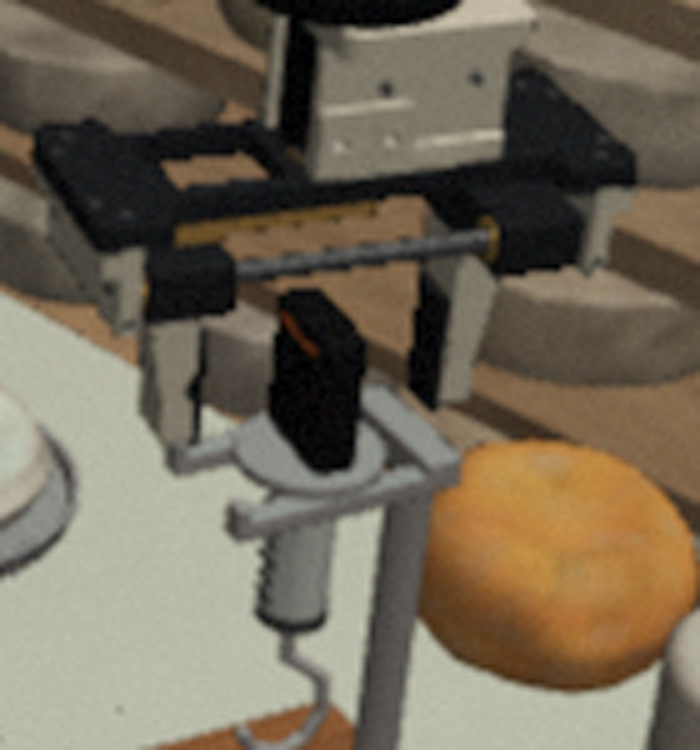

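The fingers straddle the handle, and the tips are above the flange and prongs. I'll close.

Request:
arm_command:
  targets:
    - [[0,0,0],[0,0,0],0.5]
    - [[0,0,0],[0,0,0],0.7]
    - [[0,0,0],[0,0,0],0.8]
    - [[0,0,0],[0,0,0],1]
    - [[0,0,0],[0,0,0],1]
    - [[0,0,0],[0,0,0],1]
    - [[0,0,0],[0,0,0],1]
  squeeze: 30

```text
t: 3.45
eef_pos: [0.5765, -0.0399, 0.3734]
ee_rot: [-3.142, 0.0, -1.754]
force: [0.0, 0.0, -1.1]
width: 0.0369
```

Run:
```python
from h import *
s=get_state(); print(s['eef_pos'],s['ee_rot'],s['force'],s['moment'],s['width'])
save('side','side3')
cropf('side3',110,260,340,480,5,'s3c')
```

```text
[ 0.57654184 -0.03989207  0.37339688] [-3.14158012e+00  2.52251492e-06 -1.75386215e+00] [ 0.02543233  0.01100259 -1.06260382] [ 0.11020496 -0.06925667  0.01300292] 0.036929114992250045
```

View pics/s3c.png

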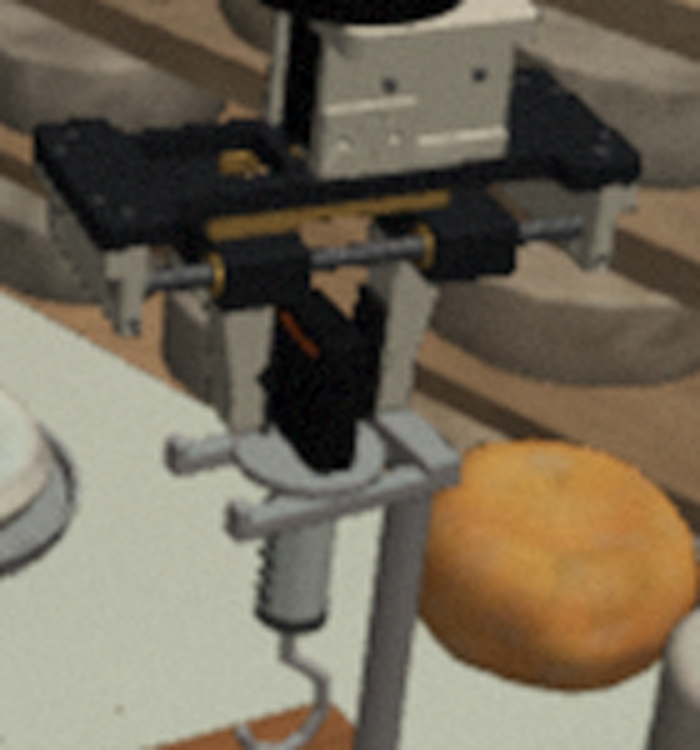

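Request:
arm_command:
  targets:
    - [[0,0,0],[0,0,0],1]
    - [[0,0,0],[0,0,0],1]
    - [[0,0,0],[0,0,0],1]
    - [[0,0,0],[0,0,0],1]
    - [[0,0,0],[0,0,0],1]

```text
t: 4.0
eef_pos: [0.5767, -0.0398, 0.3735]
ee_rot: [-3.141, 0.0, -1.754]
force: [0.2, -0.2, -0.3]
width: 0.0179
```

The scale is gripped at width 17.9 mm, with the TCP 198.5 mm above the scale's origin. I'll lift it straight up out of the fork.

Request:
arm_command:
  targets:
    - [[0,0,0],[0,0,5],1]
    - [[0,0,0],[0,0,10],1]
    - [[0,0,0],[0,0,20],1]
    - [[0,0,0],[0,0,25],1]
    - [[0,0,0],[0,0,30],1]
    - [[0,0,0],[0,0,30],1]
    - [[0,0,0],[0,0,30],1]
    - [[0,0,0],[0,0,20],1]

```text
t: 4.8
eef_pos: [0.5762, -0.0401, 0.5468]
ee_rot: [-3.139, 0.001, -1.754]
force: [-0.4, -0.0, -2.5]
width: 0.018
```

Run:
```python
from h import *
s=get_state(); print(s['eef_pos'],s['ee_rot'],s['force'],s['width'])
save('side','side4')
cropf('side4',60,260,320,480,3.5,'s4c')
```

```text
[ 0.57617993 -0.04006284  0.54676786] [-3.13874915e+00  7.50822133e-04 -1.75374892e+00] [-0.41652119 -0.03016811 -2.48606932] 0.01803644059767984
```

View pics/s4c.png

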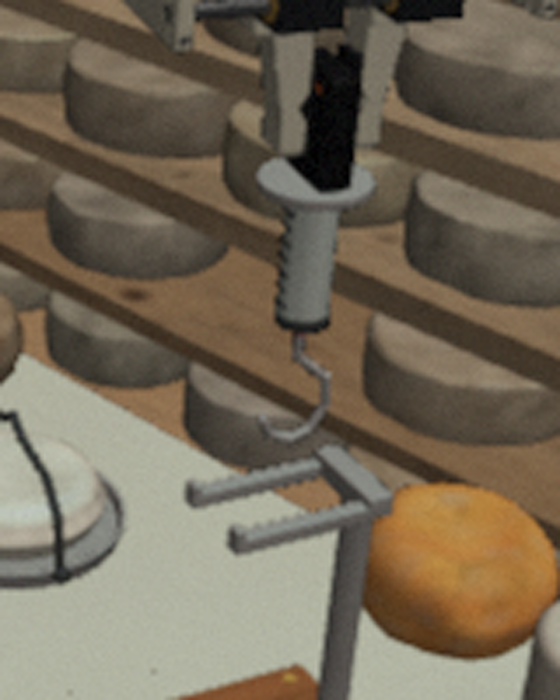

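The scale hangs clear of the fork, with its hook bowl at about (295,435) in the crop. I'll move to the far (+x) side of the bail and turn to the pan's yaw.

Request:
arm_command:
  targets:
    - [[0,0,0.02],[2,25,0],1]
    - [[0,0,0.02],[3,40,0],1]
    - [[0,0,0.02],[3,40,0],1]
    - [[0,0,0.02],[3,42,0],1]
    - [[0,0,0.02],[3,42,0],1]
    - [[0,0,0.02],[3,40,-10],1]
    - [[0,0,0.02],[2,25,-20],1]
    - [[0,0,0.01],[0,12,-30],1]

```text
t: 5.65
eef_pos: [0.5956, 0.2287, 0.4843]
ee_rot: [-3.139, 0.002, -1.601]
force: [0.8, -0.0, -1.3]
width: 0.0176
```

Request:
arm_command:
  targets:
    - [[0,0,0],[0,0,-20],1]
    - [[0,0,0],[0,0,0],1]
    - [[0,0,0],[0,0,0],1]

```text
t: 5.95
eef_pos: [0.5957, 0.226, 0.4643]
ee_rot: [-3.141, -0.0, -1.604]
force: [0.4, 0.1, -0.5]
width: 0.0177
```

Run:
```python
from h import *
s=get_state(); print(s['eef_pos'],s['ee_rot'],s['force'],s['width'])
save('side','side5');save('top','top5')
cropf('side5',60,260,250,410,3.5,'s5c')
cropf('top5',120,240,190,320,5,'t5c')
```

```text
[0.59568381 0.22604948 0.46431754] [-3.14119891e+00 -4.70128345e-04 -1.60370085e+00] [ 0.435222    0.13766317 -0.53221901] 0.017710901088233647
```

View pics/s5c.png

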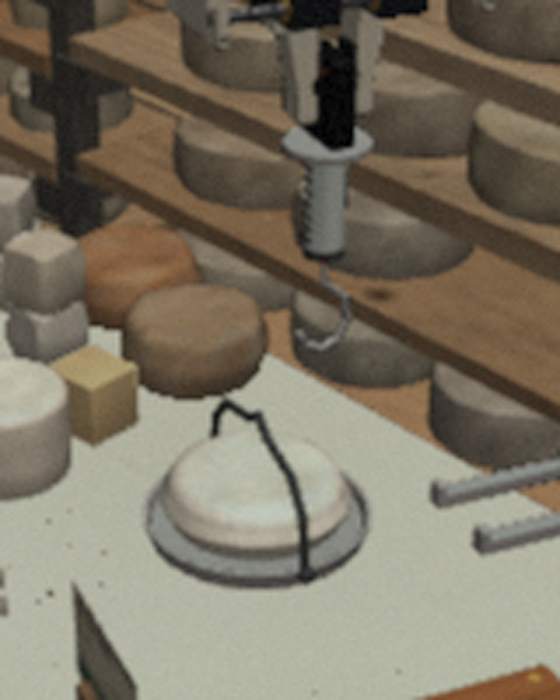

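View pics/t5c.png

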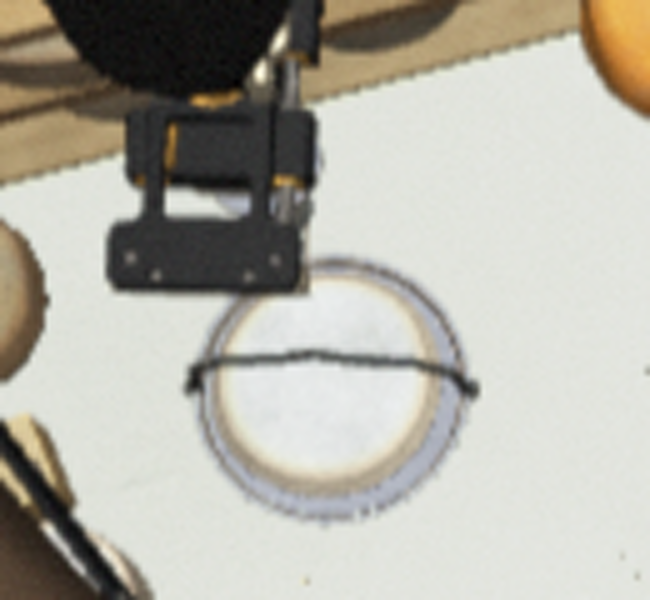

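```bash
cat >> h.py <<'E'
def scalepts(tcp,yaw,stretch=0):
    o=np.array(tcp)-[0,0,.1985]; Rz=Rn.from_euler('z',yaw+np.pi/2).as_matrix()
    f=lambda x,z:o+Rz@np.array([x,0,z])
    return dict(tubeend=f(0,-.07),bend=f(.018,-.112-stretch),bowl=f(0,-.138-stretch),tip=f(-.016,-.121-stretch))
E
python3 - <<'E'
from h import *
s=get_state()
im=np.load('pics/side5.npz')['im'].copy()
r0,c0,S=100,290,10
c=cv2.resize(im[r0:r0+60+30,c0:c0+80,::-1],None,fx=S,fy=S,interpolation=cv2.INTER_CUBIC)
pts=scalepts(s['eef_pos'],s['ee_rot'][2])
pts['bail']=np.array([.5495,.2265,.088])
for k in(-.014,.014): pts['b%d'%(k*1000)]=np.array([.5495+.035*k,.2265+k,.078])
for n,p in pts.items():
    u,v=proj('side',p); print(n,p.round(4),u.round(1),v.round(1))
    cv2.drawMarker(c,(int((u-c0+.5)*S),int((v-r0+.5)*S)),(0,0,255),cv2.MARKER_CROSS,12,1)
cv2.imwrite('pics/s5m.png',c[:600+300][200:800])
E
```

```text
tubeend [0.5959 0.2259 0.197 ] 342.5 131.6
bend [0.6139 0.2253 0.155 ] 349.2 147.1
bowl [0.5959 0.2259 0.129 ] 341.7 158.7
tip [0.5799 0.2264 0.146 ] 335.5 153.4
bail [0.5495 0.2265 0.088 ] 323.1 178.5
b-14 [0.549  0.2125 0.078 ] 325.6 185.2
b14 [0.55   0.2405 0.078 ] 320.6 179.4
```

View pics/s5m.png

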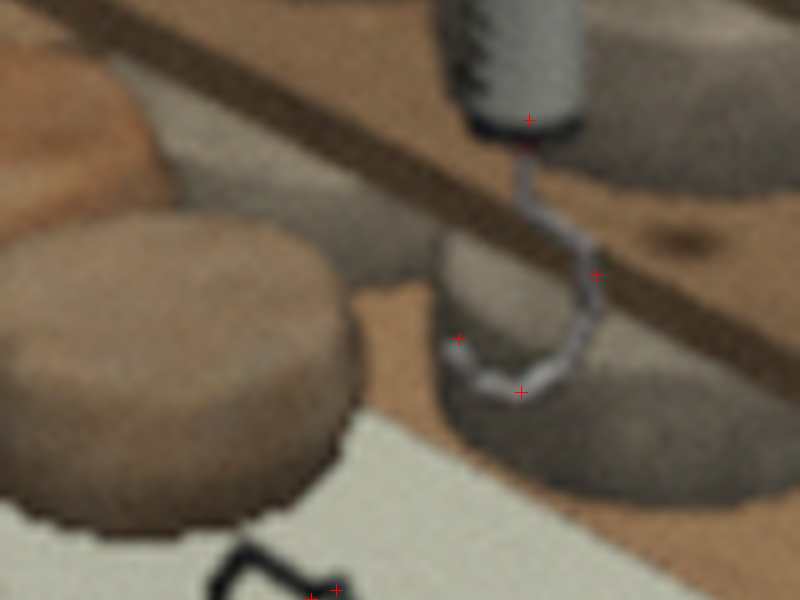

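Run:
```python
from h import *
from scipy.optimize import least_squares
for n in('top','side'):
    ims=['0','5'] 
    P=[]
    for k in ims:
        W=cloud(n,n+k); W=W.reshape(-1,3)
        m=(W[:,2]>.068)&(np.hypot(W[:,0]-.549,W[:,1]-.2265)<.08)&(abs(W[:,0]-.549)<.012)&(W[:,2]<.1)
        P.append(W[m])
    P=np.vstack(P); 
    a=np.polyfit(P[:,1]-.2265,P[:,0],1); print(n,len(P),'x at peak',a[1].round(4),'yaw',np.degrees(-np.arctan(a[0])).round(2))
    f=lambda p:p[1]+np.where(abs(P[:,1]-p[0])<.014,.010*(1-abs(P[:,1]-p[0])/.014),-p[2]*(abs(P[:,1]-p[0])-.014))-P[:,2]
    r=least_squares(f,[.2265,.08,.1],loss='soft_l1',f_scale=.003); print(r.x)
    # pan rim outline: annulus pixel cloud points at z ~0.004-.02
    W=cloud(n,n+'0').reshape(-1,3)
    m=(W[:,2]>.008)&(W[:,2]<.02)&(np.hypot(W[:,0]-.549,W[:,1]-.2265)<.09); q=W[m]
    (c,rad)=cv2.minEnclosingCircle((q[:,:2]*1000).astype(np.float32)); print('pan',c,rad)
```

```text
top 191 x at peak 0.5501 yaw -1.91
[0.2269838  0.08138256 0.22076768]
pan (544.85107421875, 229.6924285888672) 84.47139739990234
side 182 x at peak 0.5483 yaw -1.34
[0.22753216 0.0809944  0.21456988]
pan (547.19580078125, 223.86373901367188) 79.56583404541016
```

Both views agree that the bail peak is at (0.549, 0.227), with yaw about -1.7°, and the projected hook points match the picture. I'll descend on the far side so the bar ends up about 110 mm below the scale's origin.

Request:
arm_command:
  targets:
    - [[0,0,0],[0,1.5,-20],1]
    - [[0,0,0],[0,0,-20],1]
    - [[0,0,0],[0,0,-15],1]
    - [[0,0,0],[0,0,-8],1]
    - [[0,0,0],[0,0,-4.5],1]
    - [[0,0,0],[0,0,0],1]
    - [[0,0,0],[0,0,0],1]

```text
t: 6.75
eef_pos: [0.5958, 0.2277, 0.397]
ee_rot: [-3.14, 0.001, -1.604]
force: [-0.0, 0.2, -0.6]
width: 0.0178
```

```bash
cat >> h.py <<'E'
def look(fn,r0,c0,S=8,h=75,w=95,marks=True,stretch=0,bz=0):
    s=get_state(); print(s['t'],s['eef_pos'].round(4),s['ee_rot'].round(4),s['force'].round(2),s['width'])
    im,d=save('side',fn)
    c=cv2.resize(im[r0:r0+h,c0:c0+w,::-1],None,fx=S,fy=S,interpolation=cv2.INTER_CUBIC)
    if marks:
        pts=scalepts(s['eef_pos'],s['ee_rot'][2],stretch); pts['bail']=np.array([.549,.2272,.088+bz])
        for n,p in pts.items():
            u,v=proj('side',p); cv2.drawMarker(c,(int((u-c0+.5)*S),int((v-r0+.5)*S)),(0,0,255),cv2.MARKER_CROSS,12,1)
    cv2.imwrite('pics/%sm.png'%fn,c)
E
python3 - <<'E'
from h import *
look('side6',140,280)
E
```

```text
6.75 [0.5958 0.2277 0.397 ] [-3.1402e+00  7.0000e-04 -1.6038e+00] [-0.01  0.23 -0.58] 0.01779812834776546
```

View pics/side6m.png

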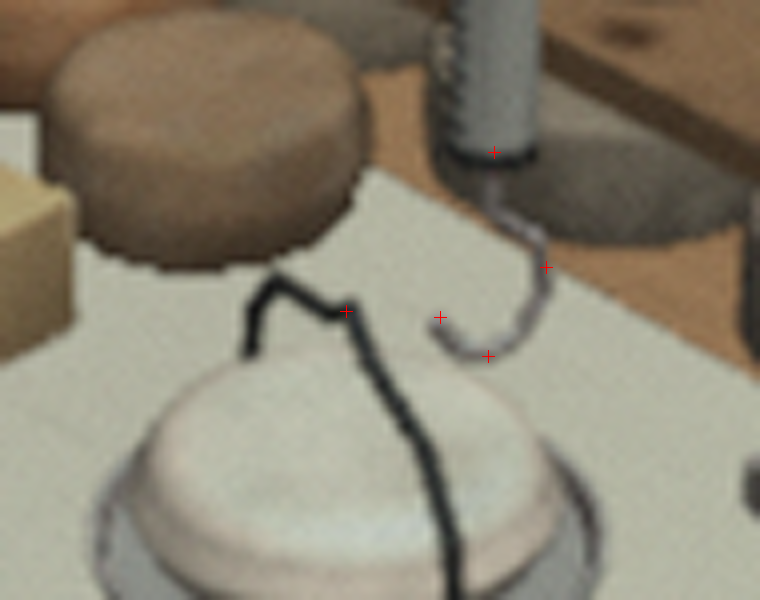

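The tip is just right of the bail peak (346,310) in the crop. Now I'll slide the hook in under the bar slowly.

Request:
arm_command:
  targets:
    - [[0,0,0],[-6,0,0],1]
    - [[0,0,0],[-8,0,0],1]
    - [[0,0,0],[-8,0,0],1]
    - [[0,0,0],[-8,0,0],1]
    - [[0,0,0],[-7,0,0],1]
    - [[0,0,0],[-5,0,0],1]
    - [[0,0,0],[-4,0,0],1]
    - [[0,0,0],[0,0,0],1]

```text
t: 7.6
eef_pos: [0.5491, 0.2277, 0.3961]
ee_rot: [-3.141, 0.0, -1.603]
force: [0.4, 0.3, -1.4]
width: 0.018
```

Run:
```python
from h import *
look('side7',140,280)
```

```text
7.6 [0.5491 0.2277 0.3961] [-3.1415e+00  2.0000e-04 -1.6035e+00] [ 0.45  0.34 -1.44] 0.01799238203657984
```

View pics/side7m.png

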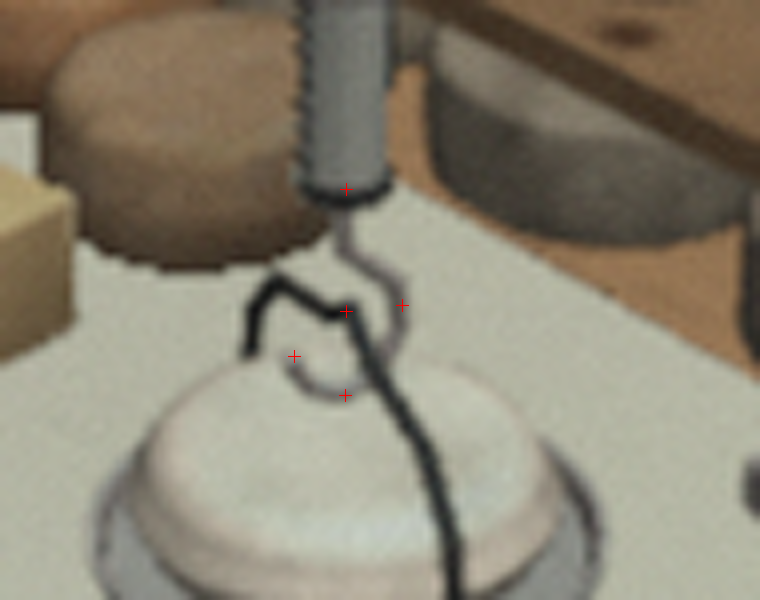

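The hook is in under the peak, with the bar between the tip (293,355) and the bent back (402,305) and nothing touched. I'll raise it gently.

Request:
arm_command:
  targets:
    - [[0,0,0],[0,0,4],1]
    - [[0,0,0],[0,0,5],1]
    - [[0,0,0],[0,0,5],1]
    - [[0,0,0],[0,0,3],1]
    - [[0,0,0],[0,0,2],1]
    - [[0,0,0],[0,0,2],1]
    - [[0,0,0],[0,0,2],1]
    - [[0,0,0],[0,0,2],1]

```text
t: 8.45
eef_pos: [0.5495, 0.2276, 0.4209]
ee_rot: [3.141, -0.0, -1.604]
force: [0.6, 0.1, -3.0]
width: 0.0182
```

Request:
arm_command:
  targets:
    - [[0,0,0],[0,0,3],1]
    - [[0,0,0],[0,0,3],1]
    - [[0,0,0],[0,0,3],1]
    - [[0,0,0],[0,0,3],1]
    - [[0,0,0],[0,0,2],1]
    - [[0,0,0],[0,0,1],1]
    - [[0,0,0],[0,0,0],1]

```text
t: 9.15
eef_pos: [0.5495, 0.2276, 0.4359]
ee_rot: [3.141, -0.0, -1.604]
force: [1.6, 0.1, -3.8]
width: 0.0177
```

Run:
```python
from h import *
look('side8',140,280,stretch=.013)
```

```text
9.15 [0.5495 0.2276 0.4359] [ 3.1414e+00 -1.0000e-04 -1.6039e+00] [ 1.61  0.09 -3.83] 0.017741070433311915
```

View pics/side8m.png

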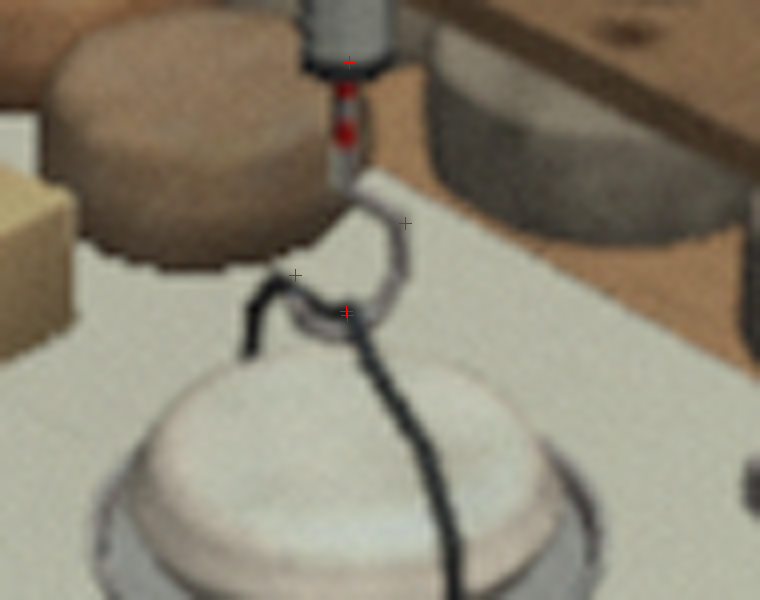

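The bar sits in the bowl, and the red bands show a stretch of about 17 mm. I'll continue slowly.

Request:
arm_command:
  targets:
    - [[0,0,0],[0,0,1],1]
    - [[0,0,0],[0,0,2],1]
    - [[0,0,0],[0,0,2],1]
    - [[0,0,0],[0,0,1],1]
    - [[0,0,0],[0,0,0],1]

```text
t: 9.7
eef_pos: [0.5495, 0.2276, 0.442]
ee_rot: [3.141, -0.0, -1.604]
force: [0.2, 0.1, -5.2]
width: 0.0178
```

Run:
```python
from h import *
look('side9',140,280,stretch=.02)
W=cloud('side','side9').reshape(-1,3)
for i in range(3):
    s=get_state(); print(s['force'])
```

```text
9.7 [0.5495 0.2276 0.442 ] [ 3.1415 -0.     -1.6038] [ 0.19  0.08 -5.24] 0.01777508093638571
[-0.08526906 -0.65547266 -4.24048621]
[-0.08526906 -0.65547266 -4.24048621]
[-0.08526906 -0.65547266 -4.24048621]
```

```bash
cat >> h.py <<'E'
def panh(fn,ref='side8'):
    """pan rise in mm from cheese/pan depth in the side view"""
    W=cloud('side',fn); R=cloud('side',ref)
    s=get_state(); st=(s['eef_pos'][2]-.1985-.132-.088)*1000
    def cheese(W):
        m=(W[...,2]>.036)&(W[...,2]<.085)&(np.hypot(W[...,0]-.547,W[...,1]-.226)<.05)&(abs(W[...,0]-.549)>.012)
        m[:, :]&=True
        return np.nanmedian(W[m][:,2])*1000,W[m][:,:2].mean(0)
    a,b=cheese(W),cheese(R)
    print(s['t'],'tcp',s['eef_pos'].round(4),'F',s['force'].round(2),'geomlift+stretch',round(st,1),'cheese z',round(a[0],2),'ref',round(b[0],2),'xy',a[1].round(4),b[1].round(4))
E
python3 - <<'E'
from h import *
panh('side9')
E
```

```text
9.75 tcp [0.5495 0.2276 0.4419] F [-0.09 -0.66 -4.24] geomlift+stretch 23.4 cheese z 46.68 ref 46.73 xy [0.5415 0.2223] [0.5414 0.2221]
```

Request:
arm_command:
  targets:
    - [[0,0,0],[0,0,1],1]
    - [[0,0,0],[0,0,1],1]
    - [[0,0,0],[0,0,1],1]
    - [[0,0,0],[0,0,1],1]
    - [[0,0,0],[0,0,1],1]
    - [[0,0,0],[0,0,1],1]
    - [[0,0,0],[0,0,1],1]
    - [[0,0,0],[0,0,0],1]

```text
t: 10.55
eef_pos: [0.5495, 0.2276, 0.449]
ee_rot: [-3.142, -0.0, -1.604]
force: [0.5, -1.0, -5.4]
width: 0.0181
```

Run:
```python
from h import *
save('side','side10'); panh('side10')
```

```text
10.6 tcp [0.5495 0.2276 0.4489] F [ 0.57 -1.41 -5.18] geomlift+stretch 30.4 cheese z 46.66 ref 46.73 xy [0.5419 0.2228] [0.5414 0.2221]
```

The pan is still on the counter with the spring at about 30 mm, so I'll continue.

Request:
arm_command:
  targets:
    - [[0,0,0],[0,0,1],1]
    - [[0,0,0],[0,0,1],1]
    - [[0,0,0],[0,0,1],1]
    - [[0,0,0],[0,0,1],1]
    - [[0,0,0],[0,0,1],1]
    - [[0,0,0],[0,0,1],1]
    - [[0,0,0],[0,0,1],1]
    - [[0,0,0],[0,0,0],1]

```text
t: 11.4
eef_pos: [0.5495, 0.2276, 0.456]
ee_rot: [3.142, -0.0, -1.604]
force: [0.6, -1.0, -6.6]
width: 0.0179
```

Run:
```python
from h import *
save('side','side11'); panh('side11')
```

```text
11.45 tcp [0.5495 0.2276 0.4559] F [ 0.52 -0.69 -5.81] geomlift+stretch 37.4 cheese z 46.63 ref 46.73 xy [0.5418 0.2219] [0.5414 0.2221]
```

Request:
arm_command:
  targets:
    - [[0,0,0],[0,0,1],1]
    - [[0,0,0],[0,0,1],1]
    - [[0,0,0],[0,0,1],1]
    - [[0,0,0],[0,0,1],1]
    - [[0,0,0],[0,0,1],1]
    - [[0,0,0],[0,0,1],1]
    - [[0,0,0],[0,0,1],1]
    - [[0,0,0],[0,0,0],1]

```text
t: 12.25
eef_pos: [0.5495, 0.2277, 0.463]
ee_rot: [3.142, 0.0, -1.604]
force: [-0.3, 0.3, -6.3]
width: 0.0178
```

Run:
```python
from h import *
save('side','side12'); panh('side12')
```

```text
12.3 tcp [0.5495 0.2277 0.4629] F [ 0.58 -0.68 -7.46] geomlift+stretch 44.4 cheese z 46.71 ref 46.73 xy [0.5424 0.2221] [0.5414 0.2221]
```

Request:
arm_command:
  targets:
    - [[0,0,0],[0,0,1],1]
    - [[0,0,0],[0,0,1],1]
    - [[0,0,0],[0,0,1],1]
    - [[0,0,0],[0,0,1],1]
    - [[0,0,0],[0,0,1],1]
    - [[0,0,0],[0,0,1],1]
    - [[0,0,0],[0,0,1],1]
    - [[0,0,0],[0,0,0],1]

```text
t: 13.1
eef_pos: [0.5495, 0.2277, 0.47]
ee_rot: [-3.142, 0.0, -1.604]
force: [0.2, -0.3, -7.2]
width: 0.018
```

Run:
```python
from h import *
look('side13',140,280,stretch=.0474); panh('side13')
```

```text
13.1 [0.5495 0.2277 0.47  ] [-3.1415e+00  1.0000e-04 -1.6037e+00] [ 0.18 -0.34 -7.23] 0.017988944155789343
13.15 tcp [0.5495 0.2277 0.47  ] F [ 0.21  0.42 -7.84] geomlift+stretch 51.5 cheese z 47.42 ref 46.73 xy [0.5415 0.222 ] [0.5414 0.2221]
```

View pics/side13m.png

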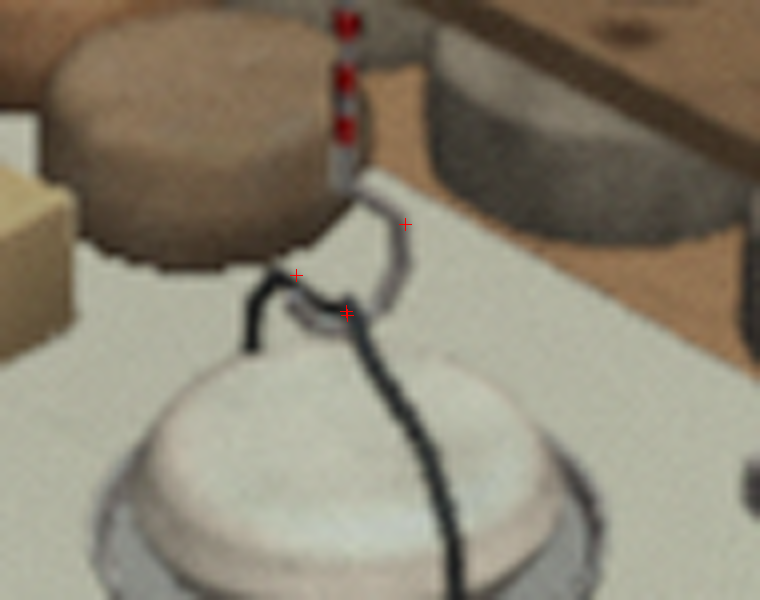

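The cheese has risen by about 0.7 mm, so the pan is beginning to lift. I'll go on more slowly.

Request:
arm_command:
  targets:
    - [[0,0,0],[0,0,1],1]
    - [[0,0,0],[0,0,0.5],1]
    - [[0,0,0],[0,0,1],1]
    - [[0,0,0],[0,0,0.5],1]
    - [[0,0,0],[0,0,1],1]
    - [[0,0,0],[0,0,0.5],1]
    - [[0,0,0],[0,0,0.5],1]
    - [[0,0,0],[0,0,0],1]

```text
t: 13.95
eef_pos: [0.5495, 0.2276, 0.475]
ee_rot: [-3.141, 0.0, -1.604]
force: [0.8, 1.0, -9.3]
width: 0.0179
```

Run:
```python
from h import *
look('side14',150,280,stretch=.049,bz=.006); panh('side14')
W=cloud('side','side14')
m=(W[...,2]>.04)&(W[...,2]<.07)&(np.hypot(W[...,0]-.548,W[...,1]-.226)<.05)&(abs(W[...,0]-.549)>.012)
q=W[m]; A=np.c_[q[:,:2]-[.548,.226],np.ones(len(q))]; print('plane',np.linalg.lstsq(A,q[:,2],rcond=None)[0].round(4))
```

```text
13.95 [0.5495 0.2276 0.475 ] [-3.1415e+00  1.0000e-04 -1.6038e+00] [ 0.76  0.96 -9.33] 0.017944439250826262
14.0 tcp [0.5496 0.2277 0.4749] F [ 0.88  0.12 -8.94] geomlift+stretch 56.4 cheese z 51.71 ref 46.73 xy [0.5412 0.2219] [0.5414 0.2221]
plane [0.0416 0.0219 0.0519]
```

View pics/side14m.png

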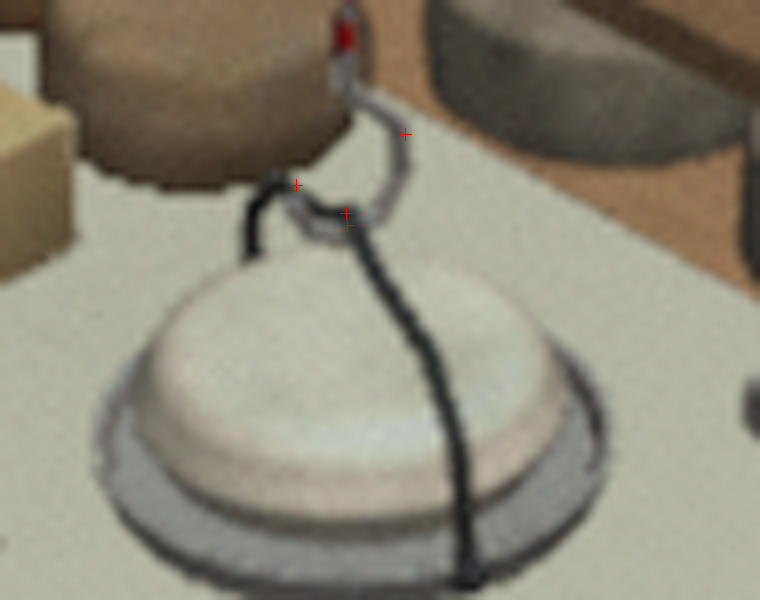

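Request:
arm_command:
  targets:
    - [[0,0,0],[0,0,0.5],1]
    - [[0,0,0],[0,0,0.5],1]
    - [[0,0,0],[0,0,0.5],1]
    - [[0,0,0],[0,0,0.5],1]
    - [[0,0,0],[0,0,0.5],1]
    - [[0,0,0],[0,0,0.5],1]
    - [[0,0,0],[0,0,0.5],1]
    - [[0,0,0],[0,0,0],1]

```text
t: 14.8
eef_pos: [0.5496, 0.2277, 0.4785]
ee_rot: [-3.141, 0.0, -1.604]
force: [0.1, -0.3, -8.7]
width: 0.0179
```

Run:
```python
from h import *
look('side15',150,280,stretch=.049,bz=.009); panh('side15')
for n in('side0','side14','side15'):
    W=cloud('side',n)
    m=(W[...,2]>.04)&(W[...,2]<.07)&(np.hypot(W[...,0]-.548,W[...,1]-.226)<.05)&(abs(W[...,0]-.549)>.012)
    q=W[m]; A=np.c_[q[:,:2]-[.548,.226],np.ones(len(q))]; print('plane',n,np.linalg.lstsq(A,q[:,2],rcond=None)[0].round(4))
```

```text
14.8 [0.5496 0.2277 0.4785] [-3.1415e+00  1.0000e-04 -1.6038e+00] [ 0.15 -0.32 -8.72] 0.017916150252138743
14.85 tcp [0.5495 0.2277 0.4784] F [-0.11  0.15 -7.38] geomlift+stretch 59.9 cheese z 54.94 ref 46.73 xy [0.5411 0.2229] [0.5414 0.2221]
plane side0 [0.0111 0.0079 0.0466]
plane side14 [0.0416 0.0219 0.0519]
plane side15 [0.0441 0.0185 0.0553]
```

View pics/side15m.png

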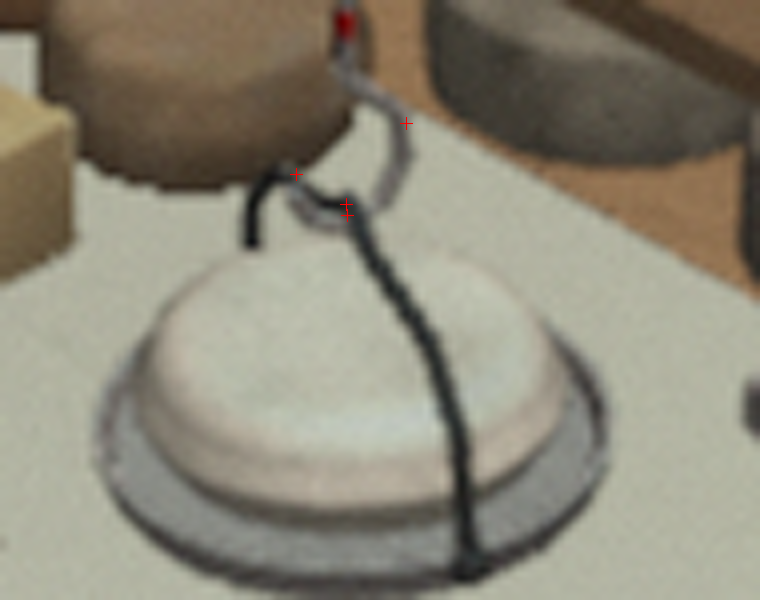

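The pan hangs free. Its centre is up about 8.5 mm with a tilt of about 2°, so the low edge is about 5.5 mm clear and the high edge about 11 mm. I'll hold.

Request:
arm_command:
  targets:
    - [[0,0,0],[0,0,0],1]
    - [[0,0,0],[0,0,0],1]
    - [[0,0,0],[0,0,0],1]
    - [[0,0,0],[0,0,0],1]
    - [[0,0,0],[0,0,0],1]
    - [[0,0,0],[0,0,0],1]
    - [[0,0,0],[0,0,0],1]
    - [[0,0,0],[0,0,0],1]

```text
t: 15.65
eef_pos: [0.5495, 0.2277, 0.4784]
ee_rot: [3.142, 0.0, -1.604]
force: [-0.0, -0.5, -7.2]
width: 0.018
```

Run:
```python
from h import *
save('side','side16'); panh('side16')
```

```text
15.7 tcp [0.5495 0.2277 0.4784] F [-0.29  0.24 -8.26] geomlift+stretch 59.9 cheese z 54.71 ref 46.73 xy [0.5417 0.2229] [0.5414 0.2221]
```

Request:
arm_command:
  targets:
    - [[0,0,0],[0,0,0],1]
    - [[0,0,0],[0,0,0],1]
    - [[0,0,0],[0,0,0],1]
    - [[0,0,0],[0,0,0],1]
    - [[0,0,0],[0,0,0],1]
    - [[0,0,0],[0,0,0],1]
    - [[0,0,0],[0,0,0],1]
    - [[0,0,0],[0,0,0],1]

```text
t: 16.5
eef_pos: [0.5495, 0.2277, 0.4784]
ee_rot: [-3.142, 0.0, -1.604]
force: [0.4, -1.0, -7.6]
width: 0.0177
```

Request:
arm_command:
  targets:
    - [[0,0,0],[0,0,0],1]
    - [[0,0,0],[0,0,0],1]
    - [[0,0,0],[0,0,0],1]
    - [[0,0,0],[0,0,0],1]
    - [[0,0,0],[0,0,0],1]
    - [[0,0,0],[0,0,0],1]
    - [[0,0,0],[0,0,0],1]
    - [[0,0,0],[0,0,0],1]

```text
t: 17.3
eef_pos: [0.5495, 0.2277, 0.4784]
ee_rot: [-3.142, -0.0, -1.604]
force: [-0.4, -0.3, -8.1]
width: 0.0177
```

Run:
```python
from h import *
look('side17',150,280,stretch=.051,bz=.009); panh('side17')
a=np.load('pics/side16.npz')['im'].astype(int);b=np.load('pics/side17.npz')['im'].astype(int)
print('diff',np.abs(a-b)[150:250,270:370].mean(), np.abs(a-b)[300:400,200:300].mean())
W=cloud('side','side17')
m=(W[...,2]>.04)&(W[...,2]<.07)&(np.hypot(W[...,0]-.548,W[...,1]-.226)<.05)&(abs(W[...,0]-.549)>.012)
q=W[m]; A=np.c_[q[:,:2]-[.548,.226],np.ones(len(q))]; print('plane',np.linalg.lstsq(A,q[:,2],rcond=None)[0].round(4))
```

```text
17.3 [0.5495 0.2277 0.4784] [-3.1416 -0.     -1.6037] [-0.43 -0.26 -8.07] 0.01769012050726222
17.35 tcp [0.5495 0.2276 0.4784] F [-0.6  -0.06 -8.36] geomlift+stretch 59.9 cheese z 54.83 ref 46.73 xy [0.5413 0.2228] [0.5414 0.2221]
diff 1.9646 1.7866
plane [0.0459 0.0164 0.0551]
```

View pics/side17m.png

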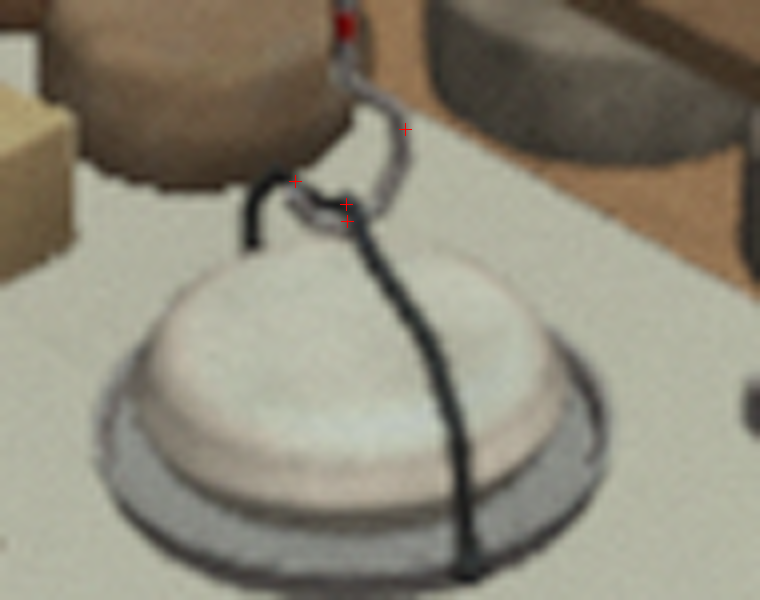

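The pan stayed still for 2.6 s: the image difference is at noise level and the stretch is about 51 mm. I'll hold a little more, then lower softly.

Request:
arm_command:
  targets:
    - [[0,0,0],[0,0,0],1]
    - [[0,0,0],[0,0,0],1]
    - [[0,0,0],[0,0,0],1]
    - [[0,0,0],[0,0,0],1]
    - [[0,0,0],[0,0,-0.5],1]
    - [[0,0,0],[0,0,-0.5],1]
    - [[0,0,0],[0,0,-1],1]
    - [[0,0,0],[0,0,-1],1]

```text
t: 18.15
eef_pos: [0.5495, 0.2276, 0.4753]
ee_rot: [3.142, -0.0, -1.604]
force: [-0.9, -0.5, -7.6]
width: 0.0182
```

Request:
arm_command:
  targets:
    - [[0,0,0],[0,0,-1],1]
    - [[0,0,0],[0,0,-0.5],1]
    - [[0,0,0],[0,0,-0.5],1]
    - [[0,0,0],[0,0,-0.5],1]
    - [[0,0,0],[0,0,-0.5],1]
    - [[0,0,0],[0,0,-0.5],1]
    - [[0,0,0],[0,0,-0.5],1]
    - [[0,0,0],[0,0,-0.5],1]

```text
t: 18.95
eef_pos: [0.5496, 0.2276, 0.4709]
ee_rot: [-3.141, 0.0, -1.604]
force: [-1.0, 0.3, -7.3]
width: 0.0176
```

Request:
arm_command:
  targets:
    - [[0,0,0],[0,0,-0.5],1]
    - [[0,0,0],[0,0,-0.5],1]
    - [[0,0,0],[0,0,-0.5],1]
    - [[0,0,0],[0,0,-0.5],1]
    - [[0,0,0],[0,0,-1],1]
    - [[0,0,0],[0,0,-1],1]
    - [[0,0,0],[0,0,-1],1]
    - [[0,0,0],[0,0,-1],1]

```text
t: 19.75
eef_pos: [0.5496, 0.2276, 0.4649]
ee_rot: [-3.141, 0.0, -1.604]
force: [0.6, 0.9, -7.4]
width: 0.0182
```

Run:
```python
from h import *
save('side','side18'); panh('side18')
```

```text
19.8 tcp [0.5495 0.2276 0.4647] F [ 0.13  0.06 -7.72] geomlift+stretch 46.2 cheese z 47.22 ref 46.73 xy [0.5414 0.2222] [0.5414 0.2221]
```

The pan is down, with its position unchanged to within 1 mm. I'll let the spring unload.

Request:
arm_command:
  targets:
    - [[0,0,0],[0,0,-2],1]
    - [[0,0,0],[0,0,-2],1]
    - [[0,0,0],[0,0,-3],1]
    - [[0,0,0],[0,0,-3],1]
    - [[0,0,0],[0,0,-3],1]
    - [[0,0,0],[0,0,-3],1]
    - [[0,0,0],[0,0,-3],1]
    - [[0,0,0],[0,0,-3],1]

```text
t: 20.6
eef_pos: [0.5496, 0.2277, 0.4428]
ee_rot: [-3.141, 0.0, -1.604]
force: [0.4, 0.3, -4.2]
width: 0.0179
```

Request:
arm_command:
  targets:
    - [[0,0,0],[0,0,-3],1]
    - [[0,0,0],[0,0,-3],1]
    - [[0,0,0],[0,0,-3],1]
    - [[0,0,0],[0,0,-3],1]
    - [[0,0,0],[0,0,-3],1]
    - [[0,0,0],[0,0,-3],1]
    - [[0,0,0],[0,0,-2],1]
    - [[0,0,0],[0,0,0],1]

```text
t: 21.4
eef_pos: [0.5496, 0.2277, 0.4228]
ee_rot: [-3.141, -0.0, -1.604]
force: [-0.3, 0.0, -2.2]
width: 0.0176
```

Run:
```python
from h import *
look('side19',140,280); panh('side19')
```

```text
21.4 [0.5496 0.2277 0.4228] [-3.1414 -0.     -1.6038] [-0.28  0.02 -2.15] 0.017568213540774168
21.45 tcp [0.5496 0.2277 0.423 ] F [ 0.73  0.81 -2.22] geomlift+stretch 4.5 cheese z 46.72 ref 46.73 xy [0.5414 0.2227] [0.5414 0.2221]
```

View pics/side19m.png

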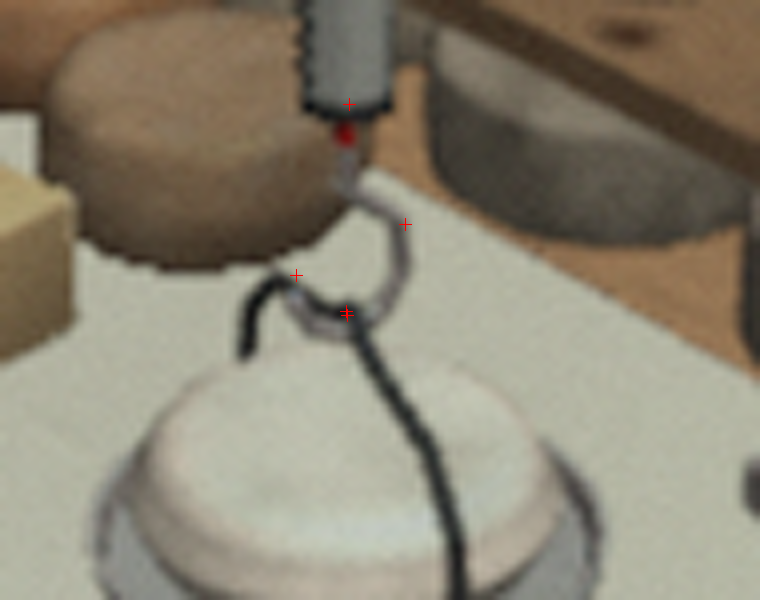

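The pan stands as before, with about 4 mm of stretch left. I'll lower so that the bar is 110 mm below the origin.

Request:
arm_command:
  targets:
    - [[0,0,0],[0,0,-3],1]
    - [[0,0,0],[0,0,-3],1]
    - [[0,0,0],[0,0,-4],1]
    - [[0,0,0],[0,0,-5],1]
    - [[0,0,0],[0,0,-5],1]
    - [[0,0,0],[0,0,-4],1]
    - [[0,0,0],[0,0,-2],1]
    - [[0,0,0],[0,0,0],1]

```text
t: 22.25
eef_pos: [0.5495, 0.2276, 0.3965]
ee_rot: [3.141, -0.0, -1.604]
force: [0.5, 0.3, -1.0]
width: 0.018
```

Run:
```python
from h import *
look('side20',140,280); panh('side20')
```

```text
22.25 [0.5495 0.2276 0.3965] [ 3.1411e+00 -4.0000e-04 -1.6038e+00] [ 0.51  0.33 -0.95] 0.017966913952010395
22.3 tcp [0.5496 0.2277 0.3968] F [-0.05 -0.12 -1.29] geomlift+stretch -21.7 cheese z 46.64 ref 46.73 xy [0.5411 0.2222] [0.5414 0.2221]
```

View pics/side20m.png

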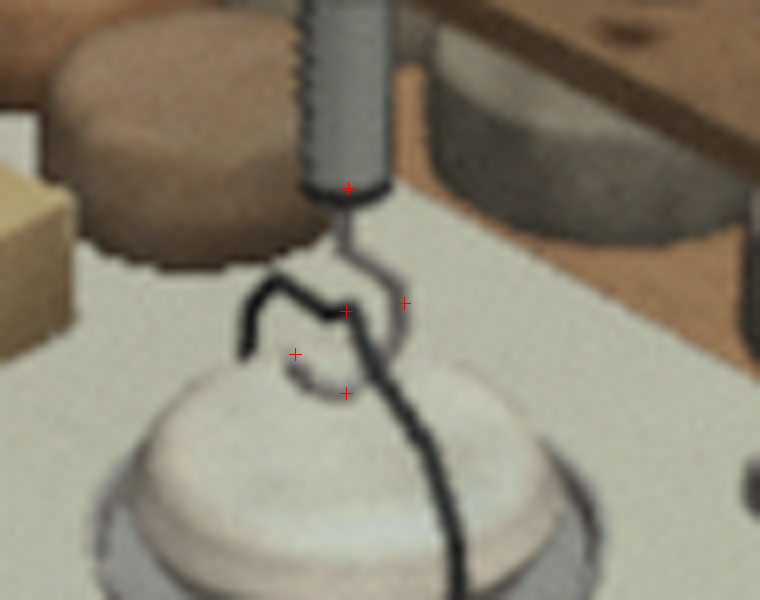

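The bar is free between the tip and the back, same as on entry. I'll slide out to +x and then rise.

Request:
arm_command:
  targets:
    - [[0,0,0],[4,0,0],1]
    - [[0,0,0],[6,0,0],1]
    - [[0,0,0],[8,0,0],1]
    - [[0,0,0],[8,0,0],1]
    - [[0,0,0],[8,0,0],1]
    - [[0,0,0],[8,0,0],1]
    - [[0,0,0],[6,0,0],1]
    - [[0,0,0],[0,0,0],1]

```text
t: 23.1
eef_pos: [0.5984, 0.2276, 0.3965]
ee_rot: [3.141, -0.0, -1.604]
force: [-0.6, 0.3, -0.5]
width: 0.018
```

Run:
```python
from h import *
look('side21',140,280); panh('side21')
```

```text
23.1 [0.5984 0.2276 0.3965] [ 3.1413e+00 -3.0000e-04 -1.6044e+00] [-0.59  0.33 -0.46] 0.018013884126431786
23.15 tcp [0.5979 0.2275 0.3965] F [ 0.84 -0.46 -1.22] geomlift+stretch -22.0 cheese z 46.68 ref 46.73 xy [0.5429 0.2226] [0.5414 0.2221]
```

View pics/side21m.png

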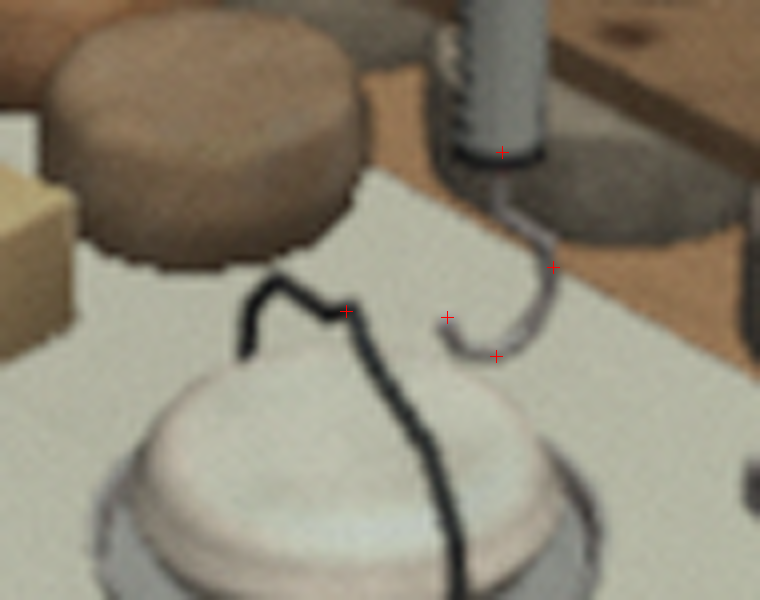

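Unhooked, and the pan is undisturbed. I'll rise and go back over the fork at the original yaw.

Request:
arm_command:
  targets:
    - [[0,0,0],[0,0,20],1]
    - [[0,0,0],[0,0,35],1]
    - [[0,0,0],[0,0,35],1]
    - [[0,0,-0.02],[-3,-15,35],1]
    - [[0,0,-0.02],[-3,-35,25],1]
    - [[0,0,-0.02],[-3,-42,0],1]
    - [[0,0,-0.02],[-3,-42,0],1]
    - [[0,0,-0.02],[-3,-42,0],1]

```text
t: 23.95
eef_pos: [0.5816, 0.0503, 0.5474]
ee_rot: [-3.141, 0.001, -1.704]
force: [0.9, -0.4, -1.5]
width: 0.018
```

Request:
arm_command:
  targets:
    - [[0,0,-0.02],[-3,-42,0],1]
    - [[0,0,-0.02],[-3,-30,0],1]
    - [[0,0,-0.01],[0,-15,0],1]
    - [[0,0,0],[0,-4,0],1]
    - [[0,0,0],[0,0,0],1]
    - [[0,0,0],[0,0,0],1]

```text
t: 24.55
eef_pos: [0.5767, -0.0385, 0.5467]
ee_rot: [3.141, 0.0, -1.753]
force: [1.0, 0.6, -1.2]
width: 0.0179
```

Run:
```python
from h import *
look('side22',95,335,S=6,h=100,w=110)
```

```text
24.55 [ 0.5767 -0.0385  0.5467] [ 3.1414e+00  2.0000e-04 -1.7529e+00] [ 0.99  0.56 -1.18] 0.01789844203189403
```

View pics/side22m.png

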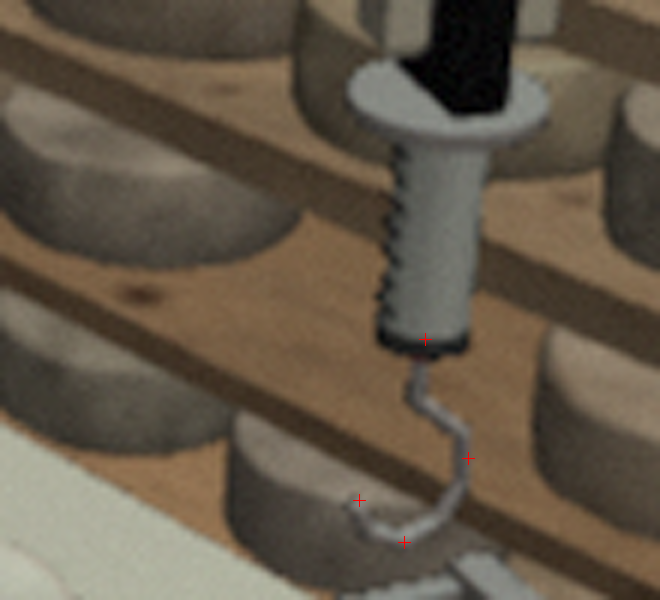

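Request:
arm_command:
  targets:
    - [[0,0,0],[0,-1.3,-15],1]
    - [[0,0,0],[0,0,-25],1]
    - [[0,0,0],[0,0,-25],1]
    - [[0,0,0],[0,0,-18],1]
    - [[0,0,0],[0,0,-7],1]
    - [[0,0,0],[0,0,0],1]
    - [[0,0,0],[0,0,0],1]

```text
t: 25.3
eef_pos: [0.577, -0.0402, 0.4579]
ee_rot: [-3.14, 0.0, -1.753]
force: [0.7, -0.3, -1.8]
width: 0.0179
```

Run:
```python
from h import *
look('side23',130,345,S=6,h=100,w=110)
```

```text
25.3 [ 0.577  -0.0402  0.4579] [-3.1404  0.     -1.7529] [ 0.7  -0.26 -1.82] 0.01793047116206705
```

View pics/side23m.png

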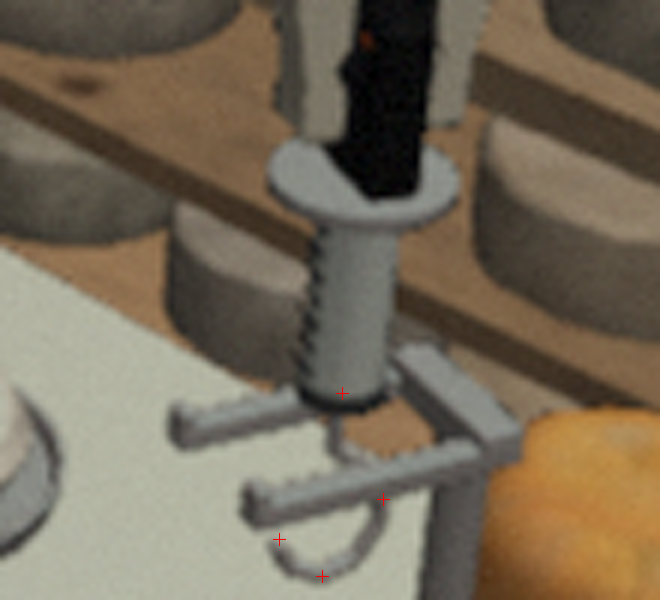

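The hook hangs between the prongs and the tube is over the gap. I'll lower it in, gently at the end.

Request:
arm_command:
  targets:
    - [[0,0,0],[-0.4,0.3,-8],1]
    - [[0,0,0],[0,0,-15],1]
    - [[0,0,0],[0,0,-18],1]
    - [[0,0,0],[0,0,-15],1]
    - [[0,0,0],[0,0,-10],1]
    - [[0,0,0],[0,0,-7],1]
    - [[0,0,0],[0,0,-4],1]
    - [[0,0,0],[0,0,0],1]

```text
t: 26.15
eef_pos: [0.5762, -0.0404, 0.3797]
ee_rot: [3.141, -0.0, -1.754]
force: [-0.4, -0.6, -1.8]
width: 0.0178
```

Request:
arm_command:
  targets:
    - [[0,0,0],[0,0,-2],1]
    - [[0,0,0],[0,0,-2],1]
    - [[0,0,0],[0,0,-1],1]
    - [[0,0,0],[0,0,-1],1]
    - [[0,0,0],[0,0,0],1]

```text
t: 26.65
eef_pos: [0.5761, -0.0404, 0.3739]
ee_rot: [3.142, -0.0, -1.754]
force: [-0.5, 0.2, -2.2]
width: 0.0182
```

Run:
```python
from h import *
look('side24',130,345,S=6,h=100,w=110)
```

```text
26.65 [ 0.5761 -0.0404  0.3739] [ 3.1415 -0.     -1.7538] [-0.5   0.23 -2.22] 0.01823154595633819
```

View pics/side24m.png

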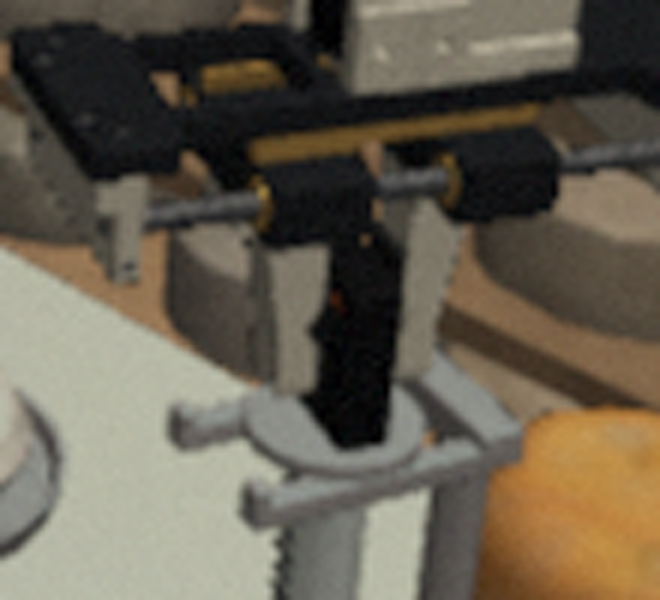

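Request:
arm_command:
  targets:
    - [[0,0,0],[0,0,-0.5],1]
    - [[0,0,0],[0,0,-0.5],1]
    - [[0,0,0],[0,0,0],1]

```text
t: 27.0
eef_pos: [0.5762, -0.0403, 0.3734]
ee_rot: [-3.141, 0.0, -1.754]
force: [-2.6, 1.0, 3.8]
width: 0.0176
```

Request:
arm_command:
  targets:
    - [[0,0,0],[0,0,-0.5],1]
    - [[0,0,0],[0,0,0],1]

```text
t: 27.2
eef_pos: [0.5761, -0.0403, 0.3734]
ee_rot: [-3.141, 0.0, -1.754]
force: [-3.3, 1.7, 6.7]
width: 0.018
```

The flange is seated, with about 7 N of contact force. I'll ease off and open.

Request:
arm_command:
  targets:
    - [[0,0,0],[0,0,0.5],1]
    - [[0,0,0],[0,0,0.3],1]
    - [[0,0,0],[0,0,0],0.7]
    - [[0,0,0],[0,0,0],0.6]
    - [[0,0,0],[0,0,0],0.5]
    - [[0,0,0],[0,0,0],0.3]
    - [[0,0,0],[0,0,0],0.1]
    - [[0,0,0],[0,0,0],0]

```text
t: 28.0
eef_pos: [0.5761, -0.0404, 0.3732]
ee_rot: [3.142, 0.0, -1.754]
force: [0.1, -0.7, -0.3]
width: 0.0604
```

Request:
arm_command:
  targets:
    - [[0,0,0],[0,0,0],0]
    - [[0,0,0],[0,0,0],0]
    - [[0,0,0],[0,0,0],0]
    - [[0,0,0],[0,0,0],0]

```text
t: 28.4
eef_pos: [0.5761, -0.0404, 0.3732]
ee_rot: [-3.142, 0.0, -1.754]
force: [-0.2, 0.0, -0.1]
width: 0.0868
```

Run:
```python
from h import *
look('side25',130,345,S=6,h=100,w=110)
```

```text
28.4 [ 0.5761 -0.0404  0.3732] [-3.1415  0.     -1.7538] [-0.19  0.02 -0.15] 0.08680084410720842
```

View pics/side25m.png

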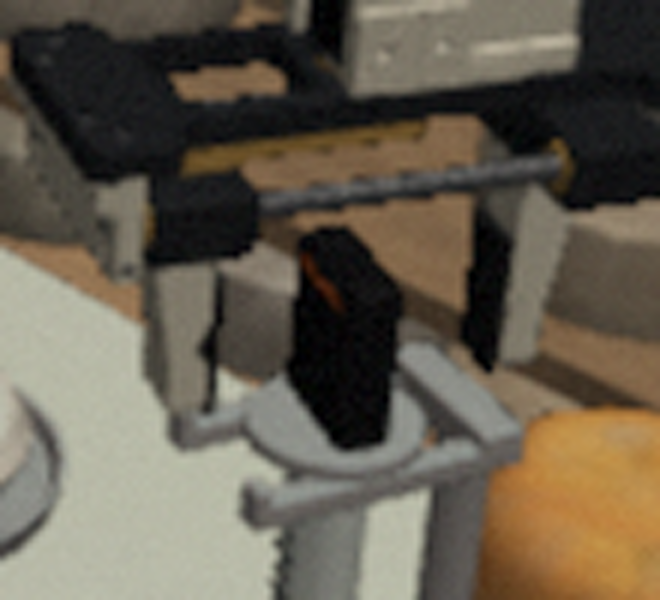

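The scale stands seated with the jaws fully open. I'll rise clear.

Request:
arm_command:
  targets:
    - [[0,0,0],[0,0,10],0]
    - [[0,0,0],[0,0,25],0]
    - [[0,0,0],[0,0,35],0]
    - [[0,0,0],[0,0,35],0]
    - [[0,0,0],[0,0,35],0]
    - [[0,0,0],[0,0,0],0]
    - [[0,0,0],[0,0,0],0]

```text
t: 29.15
eef_pos: [0.576, -0.0404, 0.5147]
ee_rot: [-3.139, 0.001, -1.754]
force: [0.4, -0.5, 0.0]
width: 0.0876
```

Run:
```python
from h import *
s=get_state(); print(s['t'],s['eef_pos'],s['force'])
save('side','side26');save('top','top26')
cropf('side26',150,300,240,440,4,'s26c')
for n in('side0','side26'):
    W=cloud('side',n).reshape(-1,3)
    for nm,c,z0,z1,r in(('handle',(.576,-.04),.229,.26,.05),('fork+flange',(.58,-.04),.168,.19,.09),('bail',(.549,.2272),.07,.1,.07),('cheese',(.547,.226),.041,.053,.08)):
        m=(np.hypot(W[:,0]-c[0],W[:,1]-c[1])<r)&(W[:,2]>z0)&(W[:,2]<z1); P=W[m]
        print(n,nm,len(P),P.mean(0).round(4),cv2.minAreaRect((P[:,:2]*1000).astype(np.float32)))
```

```text
29.15 [ 0.57595135 -0.04039683  0.51468511] [ 0.36761499 -0.47047159  0.03502443]
side0 handle 184 [ 0.5733 -0.044   0.2358] ((576.0235595703125, -40.63995361328125), (44.011314392089844, 19.372709274291992), 80.158447265625)
side0 fork+flange 856 [ 0.5782 -0.0483  0.1784] ((581.4849853515625, -39.76905822753906), (59.41069412231445, 98.66546630859375), 86.7578353881836)
side0 bail 87 [0.5483 0.2191 0.0791] ((549.7978515625, 225.92279052734375), (110.08033752441406, 8.695253372192383), 88.0302734375)
side0 cheese 961 [0.5439 0.2215 0.0461] ((547.0352172851562, 225.78924560546875), (112.7956771850586, 116.4188003540039), 45.97114944458008)
side26 handle 189 [ 0.5712 -0.0444  0.2358] ((573.4771118164062, -40.0941162109375), (46.511329650878906, 19.015729904174805), 79.08614349365234)
side26 fork+flange 872 [ 0.5782 -0.0476  0.1784] ((581.6788940429688, -39.43536376953125), (59.14677429199219, 99.55181121826172), 86.32147979736328)
side26 bail 90 [0.5485 0.219  0.0791] ((549.0490112304688, 226.68707275390625), (113.600830078125, 7.152821063995361), 88.39773559570312)
side26 cheese 952 [0.5439 0.2214 0.0462] ((547.2987670898438, 225.58160400390625), (110.61476135253906, 114.46223449707031), 38.91434097290039)
```

View pics/s26c.png

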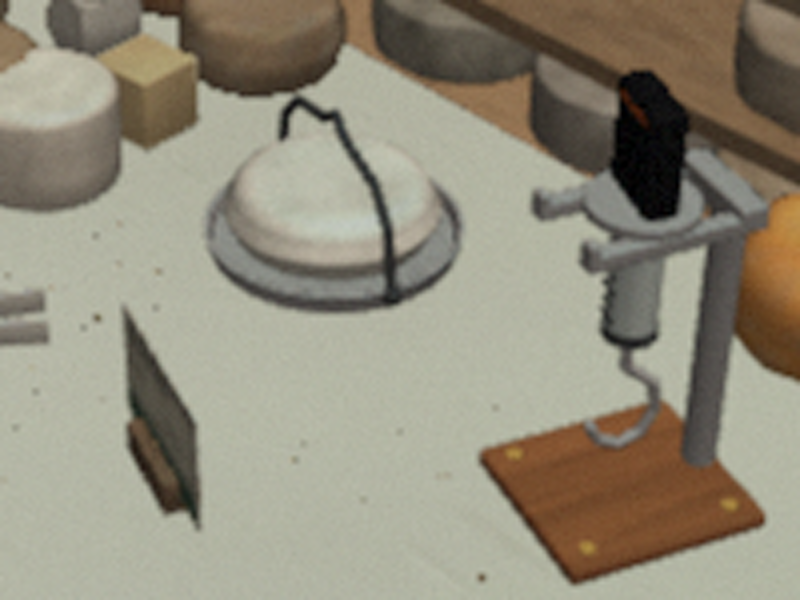

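View pics/top26.png

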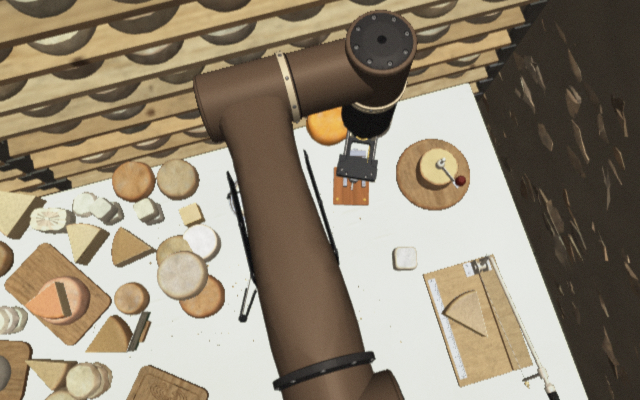

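The scale hangs upright in the fork, and the pan, card and brick are where they were. Handing in.

Run:
```python
from h import *
print(job_done()); print(get_state()['t'])
```

```text
the job is handed in; nothing more can be done
None
the job is handed in; nothing more can be done
```

I weighed the pan and handed the job in after about 29 s of the 72 s allowed.

**What I did:** I took the scale from the fork and hooked it under the bail from the far side. I raised it slowly until the pan hung free, then held it still for about 3 s. After that I set the pan down softly, unhooked, hung the scale back in the fork and moved the gripper clear.

**Weighing:**
- **Height:** the pan's centre was up about 8.5 mm. It tilted about 2°, so the edges were roughly 5.5 to 11 mm up.
- **Reading:** the spring stretched about 51 mm, which puts pan and cheese together at roughly 0.64 kg.

**Last checks:**
- **Pan and cheese:** back within about 1 mm of where they stood, with the cheese still in the pan.
- **Scale:** upright in the fork at its original height, about 2 mm further forward than before but well inside the lips.
- **Price card and goat brick:** both looked undisturbed. The arm hid the card in the last top view, so I checked the card in the side view and the brick in the top view.
- **Seating force:** the highest contact force I read was about 7 N, as the flange came down on the fork.

No check failed.

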